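# Empty a snug produce bin into the packing tray

## Task

Lift the bin of potatoes straight up out of the organiser frame, keeping it level until it is clear, then tip all four potatoes out into the cardboard tray. Set the empty bin down gently, upright and flat in the steel wash pan, let go of it, and leave the other two bins, the cucumbers and the other things on the table standing where they are.

Things in the scene. Friction and masses are not known exactly. Their poses are not given: they have to be found in the camera images.
- bin_mid (a point): the bin that holds four small potatoes: open white plastic insert bin, outside 112 mm long (its x), 74 mm wide (y), 52 mm high, 0.16 kg. This point is its centre, half-way up. z points up out of its mouth; sides and back (+x end) are upright, 3 mm thick; the -x end is for pouring. In one of the three bays, which one varies, with the same heading as the frame
- bin_lip (a point): middle of the top edge of that bin's pouring end, 56 mm to -x of and 26 mm above bin_mid. Inside, a ramp climbs from the flat floor (3 mm to -x of bin_mid) up to this edge at 42 degrees to the floor: the contents roll out over it once this end is tipped down by more than about 50 degrees, and all are out by 70
- bin_tab (a point): centre of the grip tab of that bin: a flat upright tab on the middle of its back (+x) wall, 10 mm thick (x), 40 mm wide (y), rising 40 mm above the bin's rim. This point is 20 mm above the rim, 46 mm above and 51 mm to +x of bin_mid; axes as the bin's
- bin_b_mid (a point): a second bin of the same shape and size, holding two small cucumbers; not wanted. Same point as on the first
- bin_c_mid (a point): a third bin of the same shape and size, empty; not wanted. Same point as on the first
- frame: fixed plywood organiser frame, 132 (x) x 266 (y) x 48 mm high, with three bays side by side along y (86 mm apart), each 116 x 78 mm inside: 2 mm spare all round a bin. Bay floor 6 mm above the table; a bin stands 42 mm deep in its bay. Its heading is that of the bins. Origin: centre of the underside
- tray: fixed open cardboard produce tray, 280 (x) x 220 (y) mm, walls 60 mm high and 6 mm thick, corners raised to 78 mm, floor 6 mm thick. Origin: centre of the underside, on the table. It and the pan swap places from time to time
- pan: fixed shallow steel wash pan, 190 (x) x 170 (y) mm, lip 18 mm high and 4 mm thick, floor 4 mm thick. Origin: centre of the underside, on the table
- can: food can, 66 mm across, 100 mm high, a bystander; origin at its underside
- jar: glass jar, 68 mm across, 110 mm high, a bystander; origin at its underside
- mug: white mug, 80 mm across, 90 mm high, a bystander; origin at its underside
- tape: roll of packing tape lying flat, 90 mm across, 45 mm high, a bystander; origin at its underside
- brush: brush with a wooden handle lying on the table, about 200 mm long, a bystander; origin at its underside
- cucumber0_mid (a point): centre of one of the two small cucumbers in the second bin, 61 mm long, 25 mm thick
- cucumber1_mid (a point): centre of one of the two small cucumbers in the second bin, 61 mm long, 25 mm thick
- potato0_mid (a point): centre of one of the four loose potatoes in the bin, each about 30 mm across, 30 g
- potato1_mid (a point): centre of one of the four loose potatoes in the bin, each about 30 mm across, 30 g
- potato2_mid (a point): centre of one of the four loose potatoes in the bin, each about 30 mm across, 30 g
- potato3_mid (a point): centre of one of the four loose potatoes in the bin, each about 30 mm across, 30 g

How it is judged:
On the way, in this order (a step that is already met when the one before it is completed fails the run):
1. the bin is clear above the frame (its underside at least 5 mm over the frame's rim), still roughly level (within 20 degrees) and with all four potatoes in it (z of bin_mid in the frame of frame above 0.079 m and angle between bin_mid's own z axis and vertical below 0.35 rad and x of potato0_mid in the frame of bin_mid between -0.057 and 0.057 m and y of potato0_mid in the frame of bin_mid between -0.038 and 0.038 m and z of potato0_mid in the frame of bin_mid between -0.03 and 0.035 m and x of potato1_mid in the frame of bin_mid between -0.057 and 0.057 m and y of potato1_mid in the frame of bin_mid between -0.038 and 0.038 m and z of potato1_mid in the frame of bin_mid between -0.03 and 0.035 m and x of potato2_mid in the frame of bin_mid between -0.057 and 0.057 m and y of potato2_mid in the frame of bin_mid between -0.038 and 0.038 m and z of potato2_mid in the frame of bin_mid between -0.03 and 0.035 m and x of potato3_mid in the frame of bin_mid between -0.057 and 0.057 m and y of potato3_mid in the frame of bin_mid between -0.038 and 0.038 m and z of potato3_mid in the frame of bin_mid between -0.03 and 0.035 m), for 0.2 s.
2. all four potatoes lie in the cardboard tray (x of potato0_mid in the frame of tray between -0.136 and 0.136 m and y of potato0_mid in the frame of tray between -0.106 and 0.106 m and z of potato0_mid in the frame of tray between 0 and 0.055 m and x of potato1_mid in the frame of tray between -0.136 and 0.136 m and y of potato1_mid in the frame of tray between -0.106 and 0.106 m and z of potato1_mid in the frame of tray between 0 and 0.055 m and x of potato2_mid in the frame of tray between -0.136 and 0.136 m and y of potato2_mid in the frame of tray between -0.106 and 0.106 m and z of potato2_mid in the frame of tray between 0 and 0.055 m and x of potato3_mid in the frame of tray between -0.136 and 0.136 m and y of potato3_mid in the frame of tray between -0.106 and 0.106 m and z of potato3_mid in the frame of tray between 0 and 0.055 m), for 0.2 s.
At the end, for the whole second after the job is handed in: all four potatoes are in the cardboard tray below its rim; the empty bin stands at rest in the wash pan, its centre within 60 mm of the pan's centre along each side, upright within 5 degrees and down on the pan's floor within 6 mm, let go of (all of step 2 and x of bin_mid in the frame of pan between -0.06 and 0.06 m and y of bin_mid in the frame of pan between -0.06 and 0.06 m and z of bin_mid in the frame of pan between 0.02 and 0.036 m and angle between bin_mid's own z axis and vertical below 0.09 rad and linear speed of bin below 0.02 m/s and contact force between bin and the fingers below 0.05 N); the robot touches nothing.
It fails at once if the bin falls freely (faster than 0.7 m/s with no finger on it): it must be set down, not dropped (linear speed of bin above 0.7 m/s and contact force between bin and the fingers below 0.05 N).
It fails at once if another bin is shifted by more than 20 mm (distance of any of bin_b_mid, bin_c_mid from where it was at the start of the episode above 0.02 m).
It fails at once if a cucumber is moved by more than 50 mm (distance of any of cucumber0_mid, cucumber1_mid from where it was at the start of the episode above 0.05 m).
It fails at once if a bystander is pushed by more than 40 mm or the can, jar or mug is tipped by more than 30 degrees (distance of any of can, jar, mug, tape, brush from where it was at the start of the episode above 0.04 m or angle between any of can, jar, mug's own z axis and vertical above 0.52 rad).
It also fails if it takes over 61 s, if anything falls off the work surface, if the arm or the gripper's body presses on something with over 40 N, if the wrist force passes 120 N, or if a joint passes its speed limit or range.

## Robot

A 6-joint arm with a two-finger parallel gripper is mounted at the origin on the work surface. World frame = base frame: x ahead of the robot, y to its left, z up, the work surface at z = 0. Lengths are in m, angles in rad, forces in N, time in s.
With the tool pointing down it reaches from about 0.325 to 0.775 m from the base axis. Payload 9.3 kg.
Tool frame: the origin (TCP) lies at the very end of the fingers, on their centre line; the grasp point (between the pads) lies ctrl.grip_point_offset behind it (ctrl.grip_point_offset is the distance from the TCP to the grasp point, in m); z points along the fingers, y is the line along which they close (so a half turn about z gives the same grasp; the last joint's range is limited). The gripper opens to 85 mm and grips with 20 to 120 N. Pads are 22 mm wide; open, the fingers measure 114 mm over their backs; the gripper's body (76 mm by 85 mm) begins 54 mm behind the grasp point. The pads swing forward as they close: fully open they stand 13 mm farther back than shut.
Start: joints at [-0.153, 0.259, 0.021, 1.334, 0, 1.418], TCP at [0.55, -0, 0.231] pointing down, gripper open.
Joint ranges: [-3.04, 3.04], [-0.91, 1.82], [-1.04, 1.36], [-1.92, 1.95], [-1.52, 1.45], [-3.14, 3.14]. Speed limits (rad/s): [2.22, 2.22, 2.79, 3.14, 3.14, 3.14].

## Interface

Orientations are given as a unit quaternion [x, y, z, w].
In Python, from plant import ctrl gives the robot as it stands.
- The arm moves only by the tool arm_command, never from a script. Its argument "deltas" is a list that holds one entry, the list of rows, each a list of 7 numbers: the finger opening in cm, from 0 to 8.54, then the shift along the world's x, y, z in cm, then the turn, a rotation vector about the world's x, y, z in degrees. In form: [[[gripper, x, y, z, wx, wy, wz], ...]]. A call has exactly 8 rows; each row shifts and turns the commanded pose from where the row before left it; what a row does not reach is not made up. A row lasts 1/8 s, in which the tool goes at most 62.5 mm and 10.7 degrees, less where a joint would pass 70% of its speed; a pose out of reach is approached as far as the arm can. A call with a gripper value outside its range is refused whole. The fingers move at their own pace and stop on an object; "newtons" is the grip in N (left out, the last holds). Time passes only in rows, so rows that do not move let the fingers close, or fill a call up. It gives the time, the measured TCP pose, the force, the opening and the grip force at its end, in the units of the state.
- ctrl.state(): the state, without advancing time (a new reading comes with each control period).
- ctrl.read_camera(name): name is "scene" or "side" or "wrist"; returns a dict with "color" (384x512x3 uint8, red, green, blue), "z_map" (384x512 float32, m along the optical axis (not along the pixel's ray), 0 where there is no reading), "mtx" (3x3 intrinsics, pixels), "rvec" (rotation vector, rad) and "tvec" (3), from world to camera coordinates, as OpenCV has them. Camera axes: x right, y down, z forward; pixel columns grow to the right and rows downward; lengths in m; the calibration is good to about 2 mm. A picture is of the moment at which its call begins.
- ctrl.sign_off(): hands the job in; it is judged then, once.
The state is a dict: "time": time; "q": joint angles; "joint_vel": joint speeds; "effort": joint torques, N m; "eef_pos": TCP position; "eef_rot": TCP orientation; "force": force on the tool from outside, world axes, zero at the start; "moment": the same for the moment, N m; "grip_width": finger opening in m; "grasp_force": force on a finger pad.
Only numpy, scipy, OpenCV 4.12 (cv2) and the standard library are available. Lean on these libraries where they do the work, as an engineer would, in place of code of your own. Each camera call takes 0.05 s, during which the arm holds its last target. There are 200 camera calls.

## Working session

There is one attempt and no reset: what is moved stays moved. The work goes in short steps, Python scripts to look and compute and a tool call to move; the robot and the scene stay as the last step left them, time stands still between calls to the robot, and variables do not carry over. Pictures are saved under pics/ and viewed, at most 10 in all, crops included, and the job is handed in when it is done.

Besides the shell and the picture viewer there is one more tool, called after "Request:" in YAML: its name, and indented under it one key for each argument. arm_command: Moves the arm, as the interface text tells. Its arguments: {"type":"object","properties":{"deltas":{"type":"array","items":{"type":"array","items":{"type":"array","items":{"type":"number"}}}},"newtons":{"type":"number"}},"required":["deltas"]}

```bash
mkdir -p pics; cat > h.py <<'E'
import numpy as np, cv2
from plant import ctrl
def cam(n):
    c=ctrl.read_camera(n); R=cv2.Rodrigues(np.array(c["rvec"],float))[0]; t=np.array(c["tvec"],float).ravel()
    z=c["z_map"]; v,u=np.indices(z.shape); K=np.array(c["mtx"])
    P=np.stack([(u-K[0,2])/K[0,0]*z,(v-K[1,2])/K[1,1]*z,z],-1)
    W=(P-t)@R; W[z==0]=np.nan
    return c["color"],W
def save(n,img): cv2.imwrite("pics/"+n,img[...,::-1])
E
python3 - <<'E'
from h import *
for n in("scene","side"):
    c,W=cam(n); save(n+"0.png",c); np.savez(n+"0.npz",c=c,W=W)
print(ctrl.grip_point_offset,ctrl.state())
E
```

```text
0.0187 {'time': 0.1, 'q': array([-1.52587331e-01,  2.59136956e-01,  2.08400096e-02,  1.33369708e+00,
        1.88119839e-06,  1.41819321e+00]), 'joint_vel': array([ 0.00061097, -0.00106976,  0.0034292 , -0.00106903,  0.00048983,
       -0.00023237]), 'effort': array([ 3.14176716e-03, -5.56694484e+01,  3.45071769e+01,  1.17344077e-02,
       -2.28166823e-04,  1.16645586e-05]), 'eef_pos': array([5.49751048e-01, 4.11228156e-05, 2.30726972e-01]), 'eef_rot': array([ 7.07101072e-01,  7.07112236e-01, -3.53405299e-04, -4.83452089e-04]), 'force': array([-0.91247466, -0.22235097,  0.62844562]), 'moment': array([-0.01223104,  0.02654828,  0.02777244]), 'grasp_force': 0.0, 'grip_width': 0.08522205663340837}
```

View pics/scene0.png

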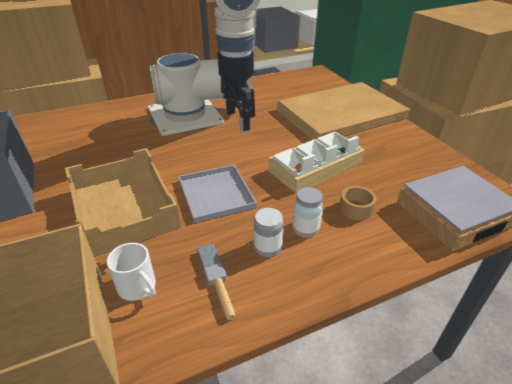

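View pics/side0.png

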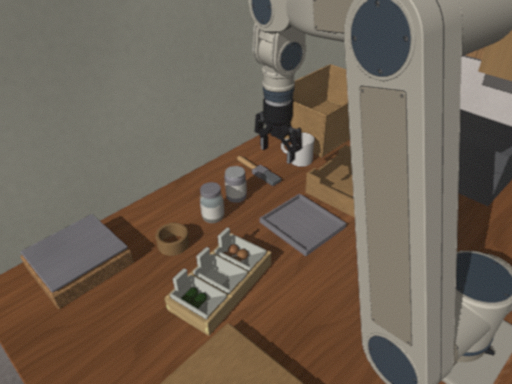

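The side view shows the potatoes in the end bay at about (238,250), nearest the pan; the empty bin is in the middle and the cucumbers are at (195,298). In the scene view the pan is at (217,192) and the tray at (122,200).

```bash
python3 - <<'E'
from h import *
C=[];P=[]
for n in("scene","side"):
    d=np.load(n+"0.npz"); c,W=d["c"],d["W"]; P.append(W.reshape(-1,3)); C.append(c.reshape(-1,3))
    pts={"scene":dict(frame=(315,160),pan=(217,192),tray=(122,200),can=(268,215),jar=(309,195),mug=(130,255),tape=(358,195)),"side":dict(pot=(238,253),cuc=(195,298),pan=(303,222),tabp=(224,240))}[n]
    for k,(u,v) in pts.items(): print(n,k,W[v,u].round(3))
P=np.concatenate(P);C=np.concatenate(C)
m=(P[:,2]>-.02)&(P[:,2]<.2)&(P[:,0]>0.2)&(P[:,0]<.9)&(abs(P[:,1])<.6); P=P[m];C=C[m]
o=np.argsort(P[:,2]);P=P[o];C=C[o]
# top-down: 1.5 mm/px; right=-y, up=+x
s=0.0016;w=int(1.2/s);h=int(.7/s)
I=np.zeros((h,w,3),np.uint8)
r=((.9-P[:,0])/s).astype(int);q=((.6-P[:,1])/s).astype(int)
for dr in(0,1):
  for dq in (0,1): I[np.clip(r+dr,0,h-1),np.clip(q+dq,0,w-1)]=C
save("top.png",I); np.save("P.npy",P)
E
```

```text
scene frame [0.524 0.244 0.056]
scene pan [ 0.488 -0.045  0.004]
scene tray [ 0.42  -0.291  0.006]
scene can [ 0.724 -0.001  0.099]
scene jar [0.711 0.11  0.11 ]
scene mug [ 0.678 -0.302  0.057]
scene tape [0.671 0.296 0.018]
side pot [0.515 0.187 0.035]
side cuc [0.484 0.361 0.031]
side pan [ 0.491 -0.057  0.002]
side tabp [0.546 0.206 0.077]
```

View pics/top.png

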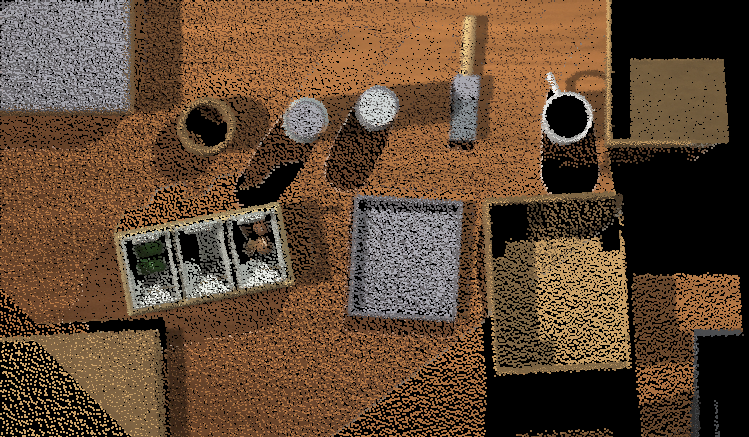

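The top view (1.6 mm/px) shows the potato bin at (262,248), the pan at (406,259), the tray at (558,284) and the frame turned about +11°. The tabs are on the far (+x) side. Next I'll fit the poses from the point cloud.

```bash
cat > fit.py <<'E'
from h import *
def rect(Q):
    (c,s,a)=cv2.minAreaRect((Q[:,:2]*1000).astype(np.float32)); return np.round(c,1),np.round(s,1),round(a,1)
E
python3 - <<'E'
from fit import *
P=np.load("P.npy")
def box(x0,x1,y0,y1,z0,z1): return P[(P[:,0]>x0)&(P[:,0]<x1)&(P[:,1]>y0)&(P[:,1]<y1)&(P[:,2]>z0)&(P[:,2]<z1)]
T=box(.48,.63,.1,.43,.070,.105)
_,lab,cen=cv2.kmeans(T[:,:2].astype(np.float32),3,None,(3,50,1e-5),5,cv2.KMEANS_PP_CENTERS)
for k in range(3):
    Q=T[lab.ravel()==k]; print("tab",len(Q),np.median(Q,0).round(4),rect(Q))
print("frame",rect(box(.38,.6,.1,.43,.04,.052)))
print("pan",rect(box(.35,.6,-.17,.06,.012,.022)))
print("tray",rect(box(.28,.62,-.43,-.16,.05,.08)))
E
```

```text
tab 256 [0.553  0.1981 0.0886] (array([552.6, 199.1]), array([14.4, 43.9]), 10.1)
tab 268 [0.5193 0.3677 0.0883] (array([519.8, 367. ]), array([14.8, 44. ]), 11.5)
tab 263 [0.5361 0.284  0.0888] (array([536.7, 283. ]), array([14.7, 43.9]), 12.1)
frame (array([486.7, 273.4]), array([136.7, 271.9]), 10.4)
pan (array([487.5, -47.9]), array([175.9, 198.3]), 87.8)
tray (array([ 446.9, -289.7]), array([285.5, 225.4]), 2.8)
```

Request:
arm_command:
  deltas:
    - [[5,0.1,4,0,0,0,3],[5,0.1,4,0,0,0,3],[5,0.1,4,0,0,0,3],[5,0,4,-1,0,0,2],[5,0,3.8,-2,0,0,0],[5,0,0,-2,0,0,0],[5,0,0,0,0,0,0],[5,0,0,0,0,0,0]]
  newtons: 60

```text
time: 1.1
eef_pos: [0.5532, 0.1977, 0.1819]
eef_rot: [0.636, 0.771, 0.0, 0.0]
force: [0.3, -0.3, 0.3]
grip_width: 0.0502
grasp_force: 0.0
```

```bash
python3 - <<'E'
from fit import *
c,W=cam("wrist"); save("wrist1.png",c)
P=W.reshape(-1,3);P=P[~np.isnan(P[:,0])]
Q=P[(abs(P[:,0]-.553)<.04)&(abs(P[:,1]-.1985)<.045)&(P[:,2]>.09)&(P[:,2]<.105)]
print(len(Q),len(P)); 
if len(Q)>20: print(np.median(Q,0),rect(Q))
s=ctrl.state();print(s["eef_pos"],s["eef_rot"],s["grip_width"])
E
```

```text
609 195833
[0.55331216 0.20193295 0.09803363] (array([553.7, 200.7]), array([ 9.8, 39.4]), 10.8)
[0.55343496 0.19760395 0.18216849] [6.36355938e-01 7.71395384e-01 4.00926956e-04 3.48121267e-04] 0.05021878121027533
```

View pics/wrist1.png

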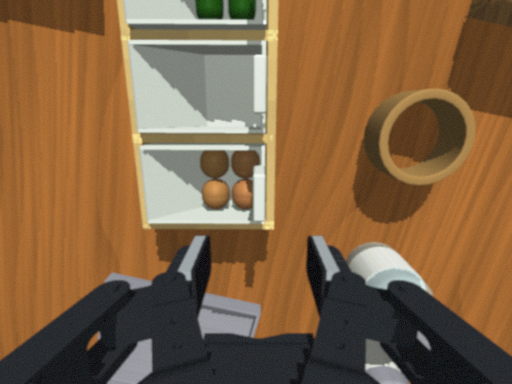

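The wrist view shows the potato bin's tab at (258,193), midway between the two fingers and lined up with them, with the four potatoes beside it. The fit puts the tab at (0.5537, 0.2007). I'll go straight down and grip.

Request:
arm_command:
  deltas:
    - [[4.5,0,0.3,-3,0,0,0],[4.5,0,0,-3,0,0,0],[4.5,0,0,-3,0,0,0],[4.5,0,0,-2,0,0,0],[4.5,0,0,-0.9,0,0,0],[4.5,0,0,0,0,0,0],[2,0,0,0,0,0,0],[0.5,0,0,0,0,0,0]]
  newtons: 60

```text
time: 2.15
eef_pos: [0.5534, 0.2011, 0.0632]
eef_rot: [0.636, 0.772, 0.001, 0.0]
force: [-6.2, -1.1, 27.3]
grip_width: 0.0096
grasp_force: 39.0
```

Request:
arm_command:
  deltas:
    - [[0.5,0,0,0,0,0,0],[0.5,0,0,0,0,0,0],[0.5,0,0,0,0,0,0],[0.5,0,0,0,0,0,0],[0.5,0,0,0,0,0,0],[0.5,0,0,0,0,0,0],[0.5,0,0,0.5,0,0,0],[0.5,0,0,0.5,0,0,0]]
  newtons: 80

```text
time: 3.15
eef_pos: [0.5529, 0.201, 0.0724]
eef_rot: [0.636, 0.772, -0.0, -0.0]
force: [-0.2, 0.0, -3.7]
grip_width: 0.0085
grasp_force: 77.8
```

Request:
arm_command:
  deltas:
    - [[0.5,0,0,1,0,0,0],[0.5,0,0,1.5,0,0,0],[0.5,0,0,2,0,0,0],[0.5,0,0,2,0,0,0],[0.5,0,0,2,0,0,0],[0.5,0,0,2,0,0,0],[0.5,0,0,1,0,0,0],[0.5,0,0,0,0,0,0]]

```text
time: 4.15
eef_pos: [0.5533, 0.2011, 0.1881]
eef_rot: [0.636, 0.772, 0.001, 0.0]
force: [-0.9, -0.1, -2.3]
grip_width: 0.0091
grasp_force: 77.9
```

```bash
python3 - <<'E'
from fit import *
c,W=cam("wrist"); save("wrist2.png",c)
c,W=cam("side"); save("side2.png",cv2.resize(c[150:340,130:370],None,fx=2,fy=2))
print(ctrl.state())
E
```

```text
{'time': 4.25, 'q': array([2.06054547e-01, 3.39377512e-01, 2.40446871e-02, 1.25623946e+00,
       2.62549680e-05, 1.58490116e+00]), 'joint_vel': array([ 0.00048515,  0.00628119, -0.00889439, -0.00168616,  0.00028333,
       -0.0014067 ]), 'effort': array([ 2.85585393e-02, -6.39264250e+01,  3.55986321e+01,  1.42673207e-01,
       -1.48485742e-04, -4.00090667e-04]), 'eef_pos': array([0.55272516, 0.20094589, 0.18677033]), 'eef_rot': array([ 6.36092260e-01,  7.71612912e-01, -2.94613597e-04, -2.52789204e-04]), 'force': array([-0.43483228,  1.69795312, -3.30034184]), 'moment': array([ 0.03019509, -0.07752141, -0.00376424]), 'grasp_force': 77.91394829750061, 'grip_width': 0.009462542500259035}
```

View pics/side2.png

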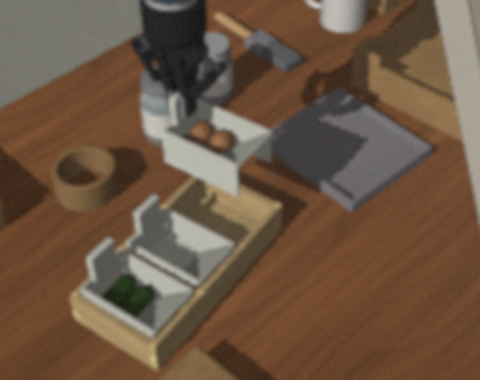

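The side view shows the bin clear of the frame, level and with its potatoes in it, at about (215,145) in the crop. I'll carry it to above the tray, turning it to the arm's own heading of about −41° so it tips outward in the arm's plane.

Request:
arm_command:
  deltas:
    - [[0.5,0,-1,0.4,0,0,-1],[0.5,-0.3,-2,0.4,0,0,-2],[0.5,-0.4,-3,0.4,0,0,-3],[0.5,-0.5,-4,0.4,0,0,-4],[0.5,-0.6,-4,0.4,0,0,-4],[0.5,-0.6,-4,0.4,0,0,-4],[0.5,-0.6,-4,0.4,0,0,-4],[0.5,-0.6,-4,0.4,0,0,-4]]

```text
time: 5.25
eef_pos: [0.5159, -0.0613, 0.2196]
eef_rot: [0.795, 0.607, -0.0, 0.0]
force: [1.1, 0.2, -2.1]
grip_width: 0.0085
grasp_force: 78.0
```

Request:
arm_command:
  deltas:
    - [[0.5,-0.6,-4,0,0,0,-4],[0.5,-0.6,-4,0,0,0,-4],[0.5,-0.6,-4,0,0,0,-4],[0.5,-0.6,-4,0,0,0,-4],[0.5,-0.5,-4,0,0,0,-4],[0.5,-0.5,-3,0,0,0,-3],[0.5,-0.4,-2,0,0,0,-2],[0.5,-0.2,-1,0,0,0,-1]]

```text
time: 6.25
eef_pos: [0.4762, -0.3201, 0.2193]
eef_rot: [0.91, 0.414, -0.0, -0.0]
force: [-0.4, 0.2, -2.3]
grip_width: 0.0089
grasp_force: 78.0
```

Request:
arm_command:
  deltas:
    - [[0.5,0,0,0,-3.3,-3.8,0],[0.5,0,0,0,-3.3,-3.8,0],[0.5,0,0,0,-3.3,-3.8,0],[0.5,0,0,0,-3.3,-3.8,0],[0.5,0,0,0,-3.3,-3.8,0],[0.5,0,0,0,-3.3,-3.8,0],[0.5,0,0,0,-3.3,-3.8,0],[0.5,0,0,0,-3.3,-3.8,0]]

```text
time: 7.25
eef_pos: [0.4766, -0.3179, 0.2194]
eef_rot: [0.854, 0.39, 0.144, 0.314]
force: [-0.5, 0.4, -2.4]
grip_width: 0.0088
grasp_force: 78.4
```

```bash
python3 - <<'E'
from fit import *
from scipy.spatial.transform import Rotation as R
s=ctrl.state(); print(s["q"].round(2),s["eef_pos"],R.from_quat(s["eef_rot"]).as_matrix()[:,2].round(3),s["grip_width"])
E
```

```text
[-0.75 -0.07 -0.64  0.3   0.02  1.55] [ 0.47661628 -0.31788626  0.21940029] [ 0.49  -0.424 -0.761] 0.008839780342570686
```

Request:
arm_command:
  deltas:
    - [[0.5,0.3,-0.3,0,-3.3,-3.8,0],[0.5,0.3,-0.3,0,-3.3,-3.8,0],[0.5,0.3,-0.3,0,-3.3,-3.8,0],[0.5,0.3,-0.3,0,-3.3,-3.8,0],[0.5,0.3,-0.3,0,-3.3,-3.8,0],[0.5,0.3,-0.3,0,-3.3,-3.8,0],[0.5,0.3,-0.3,0,-3.3,-3.8,0],[0.5,0,0,0,0,0,0]]

```text
time: 8.25
eef_pos: [0.5256, -0.3544, 0.2481]
eef_rot: [0.732, 0.332, 0.246, 0.542]
force: [-0.5, 0.0, -2.4]
grip_width: 0.0091
grasp_force: 83.4
```

```bash
python3 - <<'E'
from fit import *
from scipy.spatial.transform import Rotation as R
s=ctrl.state(); print(s["q"].round(2),s["eef_pos"],R.from_quat(s["eef_rot"]).as_matrix()[:,2].round(3),s["grip_width"])
c,W=cam("scene"); save("scene3.png",cv2.resize(c[60:310,40:310],None,fx=2,fy=2))
E
```

```text
[-0.73  0.09 -1.04 -0.83  0.01  1.57] [ 0.52560418 -0.35435859  0.24807094] [ 0.72  -0.63  -0.291] 0.009103888396135913
```

View pics/scene3.png

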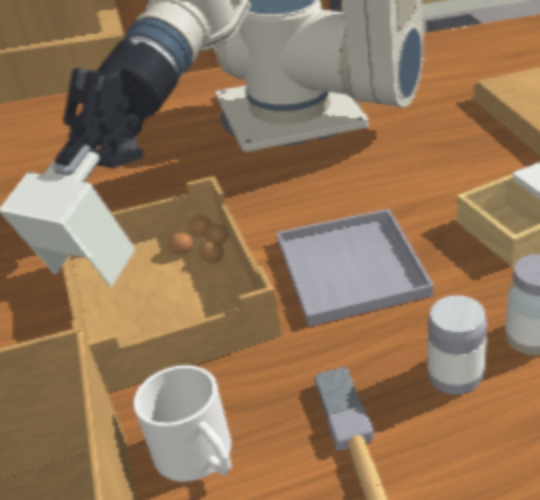

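The crop shows all four potatoes in the tray at (182,242), (201,224), (217,233) and (212,251), and the bin is empty. I'll tip it back upright and carry it to the pan.

Request:
arm_command:
  deltas:
    - [[0.5,0,0,0,2.6,3,0],[0.5,0,0,0,5.2,6,0],[0.5,0,0,0,5.2,6,0],[0.5,0,0,0,5.2,6,0],[0.5,0,0,0,5.2,6,0],[0.5,0,0,0,5.2,6,0],[0.5,0,0,0,5.2,6,0],[0.5,0,0,0,5.2,6,0]]

```text
time: 9.3
eef_pos: [0.5249, -0.3544, 0.2494]
eef_rot: [0.902, 0.411, 0.052, 0.121]
force: [-0.2, -1.3, -2.1]
grip_width: 0.0089
grasp_force: 83.2
```

```bash
cat > st.py <<'E'
from fit import *
from scipy.spatial.transform import Rotation as R
s=ctrl.state(); M=R.from_quat(s["eef_rot"]).as_matrix()
yaw=np.degrees(np.arctan2(M[1,1],M[0,1]))
goal=R.from_euler("z",-2,degrees=True)*R.from_quat([.70711,.70711,0,0])
print(s["time"],s["eef_pos"].round(4),"yaw",yaw.round(1),"to level (keep yaw)",((R.from_euler("z",yaw,degrees=True)*R.from_quat([.70711,.70711,0,0]))*R.from_quat(s["eef_rot"]).inv()).as_rotvec(degrees=True).round(2))
print("to goal pan: cm",(100*(np.array([.538,-.05,.15])-s["eef_pos"])).round(2))
E
python3 st.py
```

```text
9.3 [ 0.5249 -0.3544  0.2494] yaw -41.0 to level (keep yaw) [10.16 11.22  0.04]
to goal pan: cm [ 1.31 30.44 -9.94]
```

Request:
arm_command:
  deltas:
    - [[0.5,0,0,0,5.1,5.6,0],[0.5,0,1,0,5.1,5.6,0],[0.5,0.1,2,0,0,0,3],[0.5,0.1,3,0,0,0,4],[0.5,0.1,4,0,0,0,5],[0.5,0.2,4,0,0,0,5],[0.5,0.2,4,0,0,0,5],[0.5,0.2,4,0,0,0,5]]

```text
time: 10.3
eef_pos: [0.5336, -0.133, 0.2489]
eef_rot: [0.787, 0.618, 0.002, 0.003]
force: [1.4, 0.4, -2.6]
grip_width: 0.0089
grasp_force: 83.3
```

Request:
arm_command:
  deltas:
    - [[0.5,0.2,3.4,-1,0,0,5],[0.5,0.1,3,-2,0,0,4],[0.5,0.1,2,-2,0,0,3],[0.5,0,0,-2,0,0,0],[0.5,0,0,-2,0,0,0],[0.5,0,0,-1,0,0,0],[0.5,0,0,0,0,0,0],[0.5,0,0,0,0,0,0]]

```text
time: 11.3
eef_pos: [0.5394, -0.0518, 0.1488]
eef_rot: [0.719, 0.695, 0.002, 0.002]
force: [0.9, -0.7, -1.6]
grip_width: 0.0091
grasp_force: 83.2
```

```bash
python3 st.py; python3 - <<'E'
from fit import *
A=[]
for n in("scene","side"):
    c,W=cam(n); save(n+"4.png",c); 
    P=W.reshape(-1,3); g=c.reshape(-1,3).astype(int)
    m=(abs(P[:,0]-.487)<.065)&(abs(P[:,1]+.05)<.06)&(P[:,2]>.07)&(P[:,2]<.155)&(g.min(1)>110)
    A.append(P[m])
A=np.concatenate(A); print(len(A),np.nanpercentile(A[:,2],[1,5,50,95]).round(4))
# rim height at front and back of bin
print(rect(A[(A[:,2]<.152)]))
for x0 in(.43,.45,.47,.49,.51):
    q=A[(abs(A[:,0]-x0)<.01)]; print(x0,len(q),np.percentile(q[:,2],[2,50,98]).round(4) if len(q) else "")
E
```

```text
11.3 [ 0.5394 -0.0518  0.1488] yaw -2.0 to level (keep yaw) [ 0.01  0.36 -0.  ]
to goal pan: cm [-0.14  0.18  0.12]
1880 [0.0922 0.0948 0.123  0.1435]
(array([490.3, -50. ]), array([ 82. , 122.6]), 85.5)
0.43 153 [0.0933 0.1378 0.1432]
0.45 282 [0.0946 0.1278 0.1438]
0.47 242 [0.096  0.1158 0.1437]
0.49 212 [0.0929 0.1191 0.1435]
0.51 226 [0.0926 0.1212 0.1441]
```

Request:
arm_command:
  deltas:
    - [[0.5,0,0.2,-2,0,0.3,0],[0.5,0,0,-2,0,0,0],[0.5,0,0,-2,0,0,0],[0.5,0,0,-1.5,0,0,0],[0.5,0,0,-0.7,0,0,0],[0.5,0,0,-0.2,0,0,0],[0.5,0,0,-0.1,0,0,0],[0.5,0,0,0,0,0,0]]
  newtons: 60

```text
time: 12.4
eef_pos: [0.5395, -0.0499, 0.0632]
eef_rot: [0.719, 0.695, -0.0, 0.0]
force: [-0.3, 0.1, -1.2]
grip_width: 0.0089
grasp_force: 83.2
```

Request:
arm_command:
  deltas:
    - [[0.5,0,0,-0.1,0,0,0],[0.5,0,0,-0.05,0,0,0],[0.5,0,0,0,0,0,0],[0.5,0,0,0,0,0,0],[0.5,0,0,0,0,0,0],[0.5,0,0,0,0,0,0],[0.5,0,0,0,0,0,0],[0.5,0,0,0,0,0,0]]

```text
time: 13.4
eef_pos: [0.5393, -0.0498, 0.0613]
eef_rot: [0.719, 0.695, -0.0, -0.0]
force: [-0.2, -0.3, 1.5]
grip_width: 0.0088
grasp_force: 83.6
```

Request:
arm_command:
  deltas:
    - [[0.5,0,0,-0.05,0,0,0],[0.5,0,0,0,0,0,0],[1.2,0,0,0,0,0,0],[1.6,0,0,0,0,0,0],[2.2,0,0,0,0,0,0],[3,0,0,0,0,0,0],[3.5,0,0,0,0,0,0],[3.5,0,0,0,0,0,0]]

```text
time: 14.4
eef_pos: [0.5393, -0.0498, 0.0607]
eef_rot: [0.719, 0.695, -0.0, -0.0]
force: [0.4, -0.2, 0.1]
grip_width: 0.0349
grasp_force: 0.0
```

Request:
arm_command:
  deltas:
    - [[3.5,0,0,1,0,0,0],[3.5,0,0,2,0,0,0],[3.5,0,0,3,0,0,0],[3.5,0,0,4,0,0,0],[3.5,0,0,4,0,0,0],[3.5,0,0,4,0,0,0],[3.5,0,0,0,0,0,0],[3.5,0,0,0,0,0,0]]

```text
time: 15.4
eef_pos: [0.539, -0.0497, 0.2407]
eef_rot: [0.719, 0.695, -0.0, -0.0]
force: [0.5, 0.2, 0.0]
grip_width: 0.0349
grasp_force: 0.0
```

```bash
python3 st.py; python3 - <<'E'
from fit import *
c,W=cam("scene"); save("scene5.png",cv2.resize(c[60:310,40:380],None,fx=2,fy=2))
P=W.reshape(-1,3);Q=P[(abs(P[:,0]-.487)<.08)&(abs(P[:,1]+.05)<.07)&(P[:,2]>.05)&(P[:,2]<.06)]
print(len(Q),rect(Q),np.median(Q,0))
E
```

```text
15.4 [ 0.539  -0.0497  0.2407] yaw -2.0 to level (keep yaw) [-0.01 -0.04  0.  ]
to goal pan: cm [-0.1  -0.03 -9.07]
228 (array([487., -50.]), array([ 74.4, 118.6]), 87.7) [ 0.490015   -0.05062135  0.0543288 ]
```

View pics/scene5.png

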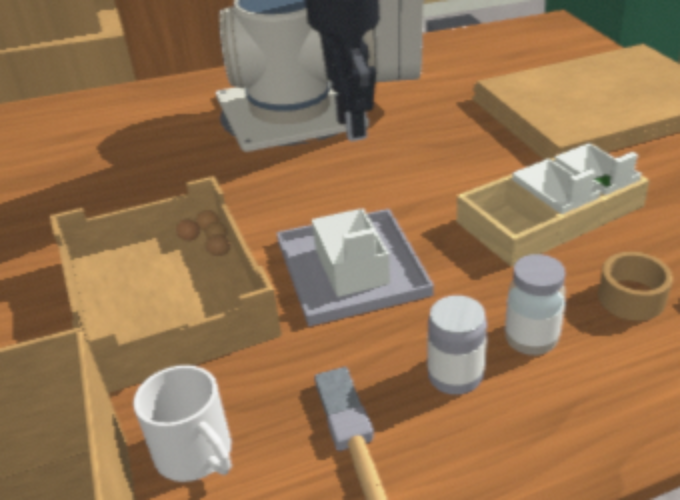

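The picture shows the bin upright in the pan at (350,250) and the potatoes in the tray at about (205,232). The other objects have not moved, and the gripper is clear of the bin.

```bash
python3 -c "
from plant import ctrl
print(ctrl.sign_off())"
```

```text
the job is handed in; nothing more can be done
None
```

The job is handed in: all four potatoes are in the cardboard tray, the empty bin stands upright in the wash pan and is let go of, and everything else is where it was; no verdict came back from the hand-in.

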